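# Press the last corner block home in a violin mould

### The job

Three of the four corner blocks are already glued into the violin mould. Pick up the loose corner block (the squarish one of the three blocks on the bench), stand it upright and flat on the building board in the empty corner recess with its longer side along the mould's inner face, and push it fully home so that it is pressed firmly and squarely against both faces of the recess at once, as for a glue joint. Leave the other blocks and tools where they are, and finish while still holding the block pressed into the corner: do not let go.

Things in the scene. Friction and masses are not known exactly. Their poses are not given: they have to be found in the camera images.
- corner_block: The loose corner block to fit: plain pale spruce, an upright box 27 mm along own x, 36 mm along own y, 34 mm high, 13 to 26 g. Stands on the bench right of the mould, turned at random, in any of three places shared with the other two loose blocks. Origin: centre of its underside. Half a turn about z makes no difference.
- neck_block: Bystander: loose spruce block 20 mm (own x) by 57 mm (own y), 34 mm high, standing upright near the corner block. Origin: centre of its underside. Leave alone.
- bottom_block: Bystander: loose spruce block 18 mm (own x) by 47 mm (own y), 34 mm high, standing upright near the corner block. Origin: centre of its underside. Leave alone.
- mould: Fixed: dark violin-shaped mould, 12 mm thick, 350 mm long, bolted flat on a plywood building board 250 (x) x 410 (y) x 18 mm. Origin: centre of the board's underside, on the bench. y: along the violin from its wide end to the neck end; x: across it, away from the robot. Mould top 30 mm above the bench, three glued corner blocks 52 mm, two wing nuts (on the centreline at y -85, +82 mm) 48 mm.
- recess_corner (a point): Inside corner of the one empty corner recess (robot's side, towards the wide end), where its two upright faces meet, at board-top level, 18 mm above the bench. Axes as the mould's. Open to the mould's -x and +y and above. The block's seat: its centre 13.5 mm to -x and 18 mm to +y of this point, its 36 mm side along the mould's y, its underside on the board.
- inner_face: The part of the mould with the inner face of the recess: an upright face 12 mm high, rigid, facing the mould's -x and running 40 mm along +y from the recess corner. Origin and axes: those of recess_corner. The block is pressed against it by pushing towards the mould's +x.
- bout_face: The part of the mould with the bout face of the recess: an upright face 12 mm high, rigid, facing the mould's +y and running 33 mm along -x from the recess corner. Origin and axes: those of recess_corner. The block is pressed against it by pushing towards the mould's -y.
- glue_jar: Bystander: amber glass jar with black cap, 56 mm across, 75 mm tall, on the bench to the right. Origin: centre of its underside.
- chisel: Bystander: chisel with a dark wooden handle, 240 mm long, 25 mm thick, lying on the bench to the right, beyond the blocks. Origin: on the bench under its middle; own x from handle to blade.
- thumb_plane: Bystander: small brass plane 85 x 30 mm, about 30 mm tall, on the bench to the left. Origin: centre of its underside.
- spool_clamp: Bystander: spool clamp, two wooden discs 34 mm across on a steel screw, 86 mm tall, standing on the bench near the robot, to the right. Origin: centre of its underside.
- try_square: Bystander: small try square, dark stock 75 mm and steel blade 100 mm, lying on the bench to the left. Origin: under the middle of its stock.
- pencil: Bystander: short flat joiner's pencil 110 mm long, 7 mm thick, lying on the waist of the mould, roughly along its y. Origin: under its middle.

How it is judged:
By the outcome, as a careful person would: the job done as asked, in the order asked, and still so for the second after the job is handed in, while the arm keeps its last pose, push and grip.
It also fails if it takes over 61 s, if anything falls off the work surface, if the arm or the gripper's body presses on something with over 40 N, if the wrist force passes 120 N, or if a joint passes its speed limit or range.

### The arm

A 6-joint arm with a two-finger parallel gripper is mounted at the origin on the work surface. World frame = base frame: x ahead of the robot, y to its left, z up, the work surface at z = 0. Lengths are in m, angles in degrees, forces in N, time in s.
With the tool pointing down it reaches from about 0.375 to 0.9 m from the base axis. Payload 3.1 kg.
Tool frame: the origin (TCP) lies at the very end of the fingers, on their centre line; the grasp point (between the pads) lies 19 mm behind it; z points along the fingers, y is the line along which they close (so a half turn about z gives the same grasp; the last joint's range is limited). The gripper opens to 87 mm and grips with 3 to 60 N. Pads are 19 mm wide; open, the fingers measure 117 mm over their backs; the gripper's body (75 mm by 190 mm) begins 51 mm behind the grasp point.
Start: joints at [54.059, 30.224, 82.088, -0, 67.689, -10.227], TCP at [0.271, 0.563, 0.223] pointing down, gripper open.
Joint ranges: [-176.69, 176.69], [-43.24, 126.21], [12.49, 139.97], [-82, 262], [0, 151.66], [-163.58, 163.58]. Speed limits (degrees/s): [159.86, 159.86, 180, 180, 180, 180].

### API

Orientations are given as a 3x3 rotation matrix whose columns are the frame's x, y, z axes.
In Python, from rig import bot gives the robot as it stands.
- The arm moves only by the tool move_arm, never from a script. Its argument "increments" is a list of rows, each an object with "xyz": the shift along the tool's x, y, z in mm, a list of three; "roll": the turn about the tool's z in rad; "grip": the opening in per cent of the stroke, from 0 (shut) to 100 (fully open). A call has 1 to 5 rows; each row shifts and turns the commanded pose from where the row before left it, along the tool's axes as they then stand; what a row does not reach is not made up. A row lasts 1/12 s, in which the tool goes at most 41.7 mm and 7.16 degrees, less where a joint would pass 70% of its speed; a pose out of reach is approached as far as the arm can. A call is refused whole if a number of a shift passes 41.7 or a number of a turn 0.125, either way. A call with a gripper value outside its range is refused whole. The fingers move at their own pace and stop on an object; the grip force is fixed at half the most. Time passes only in rows, so rows that do not move let the fingers close. It gives the time, the measured TCP pose, the force, the opening and the grip force at its end, in the units of the state.
- bot.read_state(): the state, without advancing time (a new reading comes with each control period).
- bot.capture(name): name is "scene" or "top" or "wrist"; returns (picture, depth): 400x640x3 uint8, red, green, blue; 400x640 float32, m along the optical axis (not along the pixel's ray), 0 where there is no reading.
- bot.camera_model(name): a dict with "intrinsics" (3x3 intrinsics, pixels), "rvec" (rotation vector, rad) and "tvec" (3), from world to camera coordinates, as OpenCV has them; the wrist camera has in their place "tool_from_camera" (4x4, takes a point from camera to tool coordinates, whose origin is the TCP and whose axes are the flange's). Camera axes: x right, y down, z forward; pixel columns grow to the right and rows downward; lengths in m; the calibration is good to about 2 mm. A picture is of the moment at which its call begins: read the wrist's pose just before it. camera_model takes no time and is no camera call.
- bot.hand_in(): hands the job in; it is judged then, once.
Trained networks look in the newest picture that a camera, given by its name, has taken for a name from the list of things; names that differ only in an ending like _2 or _b are one class to them, and where a whole thing is asked for, a point or a joint stands for the part that bears it (a point fixed in the world has none). Each returns a list of dicts, best first, with "conf" (0 to 1); they miss things now and then, are a little off and sometimes report something else, mostly with a low value. They report only what shows in the picture. A call takes as long as a camera call.
- bot.spot_in(label, camera): "at" ([x, y, z] in m, in the coordinates of the camera as it stood for that picture, good to about 4 mm: the middle of the surface that is visible of it).
- bot.trace(label, camera): "mask" (400x640 bool, what is visible of it).
The state is a dict: "time_s": time; "joint_positions": joint angles; "qvel": joint speeds; "tau": joint torques, N m; "position": TCP position; "tcp_rot": TCP orientation; "force": force on the tool from outside, world axes, zero at the start; "moment": the same for the moment, N m; "opening": opening from 0.0 (shut) to 1.0 (fully open); "grasp_force": force on a finger pad.
Only numpy, scipy, OpenCV 4.12 (cv2) and the standard library are available. Lean on these libraries where they do the work, as an engineer would, in place of code of your own. Each camera call takes 0.05 s, during which the arm holds its last target. There are 200 camera calls.

## Working session

There is one attempt and no reset: what is moved stays moved. The work goes in short steps, Python scripts to look and compute and a tool call to move; the robot and the scene stay as the last step left them, time stands still between calls to the robot, and variables do not carry over. Pictures are saved under pics/ and viewed, at most 10 in all, crops included, and the job is handed in when it is done.

Besides the shell and the picture viewer there is one more tool, called after "Call:" as name(argument=value, ...) on one line, values as JSON. move_arm: Moves the arm, as the interface text tells. Its arguments: {"type":"object","properties":{"increments":{"type":"array"}},"required":["increments"]}

```bash
ls; mkdir -p pics
cat > h.py <<'E'
import numpy as np, cv2
from rig import bot
def cam2world(name):
    m=bot.camera_model(name)
    K=np.array(m["intrinsics"])
    if "rvec" in m:
        R=cv2.Rodrigues(np.array(m["rvec"],float))[0];t=np.array(m["tvec"]).ravel()
        T=np.eye(4);T[:3,:3]=R.T;T[:3,3]=-R.T@t
    else:
        s=bot.read_state();W=np.eye(4);W[:3,:3]=np.array(s["tcp_rot"]);W[:3,3]=s["position"]
        T=W@np.array(m["tool_from_camera"])
    return K,T
def cloud(d,K,T):
    v,u=np.indices(d.shape)
    p=np.stack([(u-K[0,2])/K[0,0]*d,(v-K[1,2])/K[1,1]*d,d],-1)
    return p@T[:3,:3].T+T[:3,3]
def save(n,img): cv2.imwrite("pics/"+n,np.ascontiguousarray(img[...,::-1]))
def rect(P): # P Nx2 metres -> centre, size, angle
    (c,s,a)=cv2.minAreaRect((P*1000).astype(np.float32)); return np.round(c,1),np.round(s,1),round(a,1)
E
python3 - <<'E'
from h import *
K,T=cam2world("top")
img,d=bot.capture("top");save("top.png",img)
P=cloud(d,K,T);np.savez("top.npz",P=P,img=img)
for l in ["corner_block","mould","recess_corner","neck_block","bottom_block","pencil"]:
    r=bot.spot_in(l,"top")
    print(l,[(round(x["conf"],2),np.round(T[:3,:3]@x["at"]+T[:3,3],3)) for x in r[:4]])
for l in ["corner_block","neck_block","bottom_block"]:
    for x in bot.trace(l,"top")[:3]:
        m=x["mask"]&(d>0)&(P[...,2]>.025)
        if m.sum()>10:print(l,round(x["conf"],2),rect(P[m][:,:2]),P[m][:,2].max())
print(bot.read_state()["tcp_rot"],bot.read_state()["time_s"])
E
```

```text
pics
corner_block [(0.47, array([ 0.684, -0.358,  0.015]))]
mould [(0.96, array([0.597, 0.06 , 0.019])), (0.47, array([ 0.48 , -0.398,  0.033]))]
recess_corner [(0.57, array([0.6  , 0.066, 0.023]))]
neck_block [(0.74, array([ 0.453, -0.288,  0.033]))]
bottom_block [(0.67, array([ 0.482, -0.396,  0.033]))]
pencil [(0.52, array([0.617, 0.06 , 0.041]))]
corner_block 0.42 (array([ 575.1, -305.6]), array([27.3, 36.5]), 53.6) 0.03975861367154776
neck_block 0.75 (array([ 451.4, -291.2]), array([56.7, 20. ]), 85.7) 0.039291070368697945
bottom_block 0.72 (array([ 480. , -400.2]), array([19.9, 47.1]), 84.9) 0.04297802539906703
bottom_block 0.45 (array([616.2,  63. ]), array([98.2, 13.5]), 86.6) 0.04433226846450666
[[-9.00962912e-01  4.33896105e-01 -4.45267616e-05]
 [ 4.33896107e-01  9.00962909e-01 -6.70611918e-05]
 [ 1.10193708e-05 -7.97396352e-05 -9.99999997e-01]] 0.5
```

View pics/top.png

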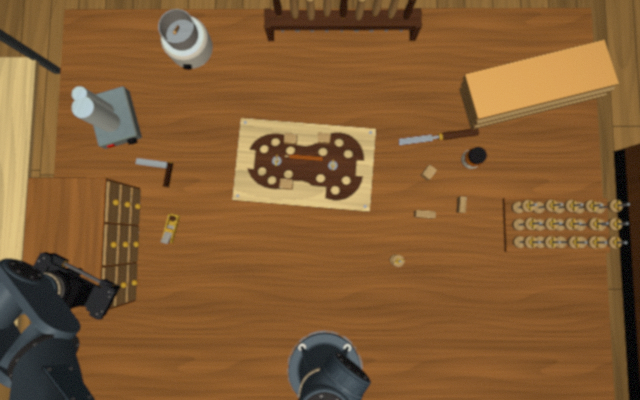

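The top view shows the corner block near px (430,172), the neck block at (425,213) and the bottom block at (462,204). The empty recess is at about (325,184), so mould +y is roughly world +y (left). I'll look over the recess on the way to the block.

```bash
cat >> h.py <<'E'
def plan(x,y,z,yaw,n):
    """n equal rows from here to TCP x,y,z (m), tool-y yaw (deg), tool pointing down"""
    s=bot.read_state();R=np.array(s["tcp_rot"]);p=np.array(s["position"])
    y0=np.degrees(np.arctan2(R[1,1],R[0,1]));dy=(yaw-y0+180)%360-180
    roll=-np.radians(dy)/n;st=(np.array([x,y,z])-p)/n*1000
    for i in range(n):
        print([round(float(v),1) for v in R.T@st],round(roll,4))
        R=R@cv2.Rodrigues(np.array([0,0,roll]))[0]
def st():
    s=bot.read_state();R=np.array(s["tcp_rot"])
    print("t",s["time_s"],"p",np.round(np.array(s["position"])*1000,1),"yaw",round(np.degrees(np.arctan2(R[1,1],R[0,1])),2),"F",np.round(s["force"],1),"op",round(s["opening"]*87,1),"gf",s["grasp_force"])
E
python3 - <<'E'
from h import *
print(np.round(bot.camera_model("wrist")["tool_from_camera"],3),bot.camera_model("wrist")["intrinsics"])
D=np.load("top.npz");P=D["P"]
for px in [(325,184),(238,118),(375,128),(370,211),(234,200),(325,137),(287,184),(397,260),(478,157)]: print(px,np.round(P[px[1],px[0]],3))
plan(0.50,0.02,0.25,64.3,15)
E
```

```text
[[ 0.    -0.961 -0.276  0.074]
 [ 1.     0.    -0.    -0.   ]
 [ 0.    -0.276  0.961 -0.161]
 [ 0.     0.     0.     1.   ]] [[355.18406657   0.         323.69174711]
 [  0.         355.18406657 197.93016252]
 [  0.           0.           1.        ]]
(325, 184) [ 0.538 -0.001  0.03 ]
(238, 118) [0.746 0.267 0.001]
(375, 128) [ 0.717 -0.154 -0.005]
(370, 211) [ 0.461 -0.136  0.002]
(234, 200) [ 0.493  0.274 -0.002]
(325, 137) [ 0.676 -0.     0.047]
(287, 184) [0.535 0.109 0.054]
(397, 260) [ 0.319 -0.204  0.065]
(478, 157) [ 0.612 -0.437  0.073]
[-29.5, -26.0, -1.8] -0.0
[-29.5, -26.0, -1.8] -0.0
[-29.5, -26.0, -1.8] -0.0
[-29.5, -26.0, -1.8] -0.0
[-29.5, -26.0, -1.8] -0.0
[-29.5, -26.0, -1.8] -0.0
[-29.5, -26.0, -1.8] -0.0
[-29.5, -26.0, -1.8] -0.0
[-29.5, -26.0, -1.8] -0.0
[-29.5, -26.0, -1.8] -0.0
[-29.5, -26.0, -1.8] -0.0
[-29.5, -26.0, -1.8] -0.0
[-29.5, -26.0, -1.8] -0.0
[-29.5, -26.0, -1.8] -0.0
[-29.4, -26.0, -1.8] -0.0
```

Call:
move_arm(increments=[{"xyz": [-29.5,-26,-1.8],"roll": 0,"grip": 100},{"xyz": [-29.5,-26,-1.8],"roll": 0,"grip": 100},{"xyz": [-29.5,-26,-1.8],"roll": 0,"grip": 100},{"xyz": [-29.5,-26,-1.8],"roll": 0,"grip": 100},{"xyz": [-29.5,-26,-1.8],"roll": 0,"grip": 100}])

```text
time_s: 0.92
position: [0.3479, 0.3805, 0.2318]
tcp_rot: [[-0.901, 0.433, 0.001], [0.433, 0.901, 0.0], [-0.0, 0.0, -1.0]]
force: [0.8, -1.2, 0.9]
opening: 0.999
grasp_force: 0.0
```

Call:
move_arm(increments=[{"xyz": [-29.5,-26,-1.8],"roll": 0,"grip": 100},{"xyz": [-29.5,-26,-1.8],"roll": 0,"grip": 100},{"xyz": [-29.5,-26,-1.8],"roll": 0,"grip": 100},{"xyz": [-29.5,-26,-1.8],"roll": 0,"grip": 100},{"xyz": [-29.5,-26,-1.8],"roll": 0,"grip": 100}])

```text
time_s: 1.33
position: [0.4246, 0.1991, 0.241]
tcp_rot: [[-0.901, 0.434, 0.001], [0.434, 0.901, 0.0], [-0.001, 0.001, -1.0]]
force: [0.2, 0.5, -0.8]
opening: 1.001
grasp_force: 0.0
```

Call:
move_arm(increments=[{"xyz": [-29.5,-26,-1.8],"roll": 0,"grip": 100},{"xyz": [-29.5,-26,-1.8],"roll": 0,"grip": 100},{"xyz": [-29.5,-26,-1.8],"roll": 0,"grip": 100},{"xyz": [-29.5,-26,-1.8],"roll": 0,"grip": 100},{"xyz": [-29.5,-26,-1.8],"roll": 0,"grip": 100}])

```text
time_s: 1.75
position: [0.5011, 0.0177, 0.25]
tcp_rot: [[-0.901, 0.434, 0.001], [0.434, 0.901, 0.0], [-0.001, 0.0, -1.0]]
force: [0.8, -0.5, 0.1]
opening: 0.999
grasp_force: 0.0
```

Run:
```python
from h import *
st()
K,T=cam2world("wrist")
img,d=bot.capture("wrist");save("w1.png",img)
P=cloud(d,K,T);np.savez("w1.npz",P=P,img=img,d=d)
for l in ["recess_corner","inner_face","bout_face","mould"]:
    r=bot.spot_in(l,"wrist")
    print(l,[(round(x["conf"],2),np.round(T[:3,:3]@x["at"]+T[:3,3],3)) for x in r[:4]])
plan(0.55,-0.30,0.20,53.6,9)
```

```text
t 1.75 p [501.1  17.7 250. ] yaw 64.26 F [ 0.8 -0.5  0.1] op 86.9 gf 0.0
recess_corner [(0.74, array([0.561, 0.093, 0.018]))]
inner_face [(0.38, array([0.558, 0.093, 0.02 ]))]
bout_face [(0.4, array([0.559, 0.093, 0.017]))]
mould [(0.69, array([0.559, 0.089, 0.016]))]
[-20.5, -29.6, 5.4] 0.0206
[-21.1, -29.2, 5.4] 0.0206
[-21.7, -28.7, 5.4] 0.0206
[-22.3, -28.3, 5.4] 0.0206
[-22.8, -27.8, 5.4] 0.0206
[-23.4, -27.3, 5.4] 0.0206
[-24.0, -26.8, 5.4] 0.0206
[-24.5, -26.3, 5.4] 0.0206
[-25.1, -25.8, 5.4] 0.0206
```

View pics/w1.png

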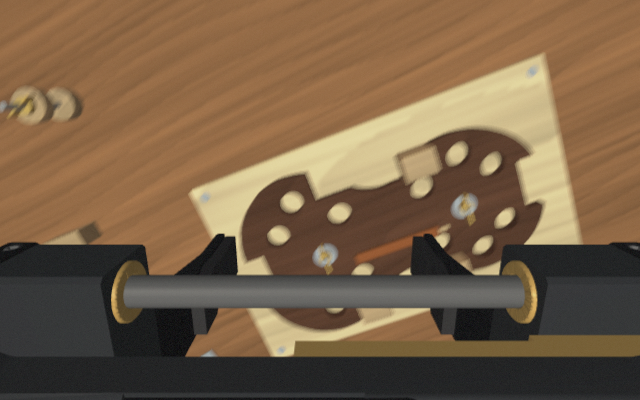

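The recess is visible just above the gripper, with its corner near px (314,199). The glued corner block is at (418,163). I'll zoom in on the recess and fit the board edges for yaw.

Run:
```python
from h import *
D=np.load("w1.npz");img=D["img"];P=D["P"]
save("w1c.png",cv2.resize(img[140:240,260:400],None,fx=5,fy=5,interpolation=cv2.INTER_CUBIC))
K,T=cam2world("wrist")
def hit(u,v,z):
    r=T[:3,:3]@[(u-K[0,2])/K[0,0],(v-K[1,2])/K[1,1],1];return (T[:3,3]+r*(z-T[2,3])/r[2])[:2]
lab=cv2.cvtColor(img,cv2.COLOR_RGB2LAB).astype(float)
g=cv2.GaussianBlur(lab[...,0],(0,0),1)
# robot-side long edge: scan columns; wide-end edge excluded (occluded)
pts=[]
for u in range(225,525,3):
    v0=190+(u-192)*(55-190)/(545-192)
    vs=np.arange(int(v0)-12,int(v0)+12);gr=np.gradient(g[vs,u]);i=gr.argmax()
    pts.append(hit(u,vs[i],.018))
pts=np.array(pts);l=cv2.fitLine(pts.astype(np.float32),cv2.DIST_HUBER,0,.001,.001).ravel();print("edge yaw",np.degrees(np.arctan2(l[1],l[0])),l)
for uv in [(205,198),(532,72),(280,350)]:print(uv,hit(*uv,.018))
for uv in [(325,255),(465,207)]:print("nut",hit(*uv,.045))
print("corner",hit(314,199,.018),hit(314,199,.03))
```

```text
edge yaw 85.24432 [0.08290689 0.9965573  0.4767396  0.08804479]
(205, 198) [ 0.47469221 -0.11970107]
(532, 72) [0.50535135 0.25856044]
(280, 350) [ 0.69560228 -0.13832857]
nut [ 0.58762385 -0.02102364]
nut [0.6024177  0.13943719]
corner [ 0.53024965 -0.00734778] [ 0.5272804  -0.00553382]
```

View pics/w1c.png

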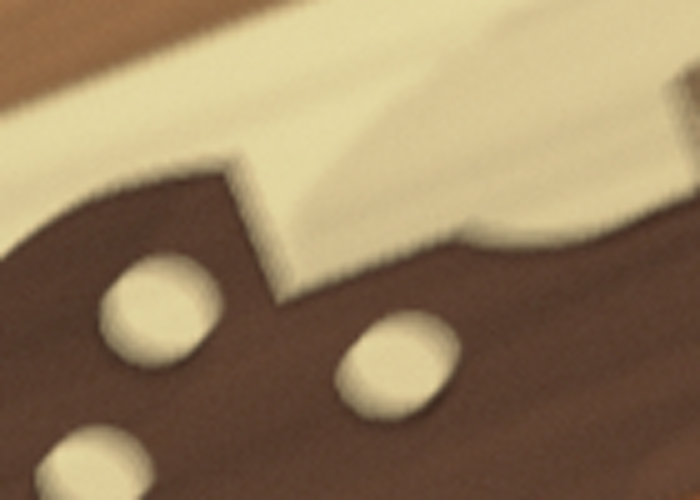

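Call:
move_arm(increments=[{"xyz": [-20.5,-29.6,5.4],"roll": 0.0206,"grip": 100},{"xyz": [-21.1,-29.2,5.4],"roll": 0.0206,"grip": 100},{"xyz": [-21.7,-28.7,5.4],"roll": 0.0206,"grip": 100},{"xyz": [-22.3,-28.3,5.4],"roll": 0.0206,"grip": 100},{"xyz": [-22.8,-27.8,5.4],"roll": 0.0206,"grip": 100}])

```text
time_s: 2.42
position: [0.5284, -0.1571, 0.2224]
tcp_rot: [[-0.853, 0.522, -0.001], [0.522, 0.853, 0.001], [0.001, 0.0, -1.0]]
force: [0.9, -0.8, 0.2]
opening: 0.999
grasp_force: 0.0
```

Call:
move_arm(increments=[{"xyz": [-23.4,-27.3,5.4],"roll": 0.0206,"grip": 100},{"xyz": [-24,-26.8,5.4],"roll": 0.0206,"grip": 100},{"xyz": [-24.5,-26.3,5.4],"roll": 0.0206,"grip": 100},{"xyz": [-25.1,-25.8,5.4],"roll": 0.0206,"grip": 100}])

```text
time_s: 2.75
position: [0.5516, -0.2992, 0.2006]
tcp_rot: [[-0.807, 0.591, -0.001], [0.591, 0.807, 0.001], [0.001, 0.001, -1.0]]
force: [0.7, 0.3, -0.0]
opening: 1.003
grasp_force: 0.0
```

Run:
```python
from h import *
st()
K,T=cam2world("wrist")
img,d=bot.capture("wrist");save("w2.png",img)
P=cloud(d,K,T);np.savez("w2.npz",P=P,img=img,d=d)
for x in bot.trace("corner_block","wrist")[:3]:
    m=x["mask"]&(d>0)&(P[...,2]>.029)&(P[...,2]<.040)
    if m.sum()>10:print(round(x["conf"],2),m.sum(),rect(P[m][:,:2]),np.median(P[m][:,2]),np.median(P[m],0))
```

```text
t 2.75 p [ 551.6 -299.2  200.6] yaw 53.77 F [ 0.7  0.3 -0. ] op 87.3 gf 0.0
0.67 965 (array([ 574.4, -307.7]), array([26.2, 36.8]), 53.5) 0.03298637099467028 [ 0.573432   -0.30722178  0.03298637]
0.58 1519 (array([ 450.6, -294.1]), array([57.2, 20. ]), 85.7) 0.032954617089389016 [ 0.45083457 -0.29338343  0.03295462]
```

View pics/w2.png

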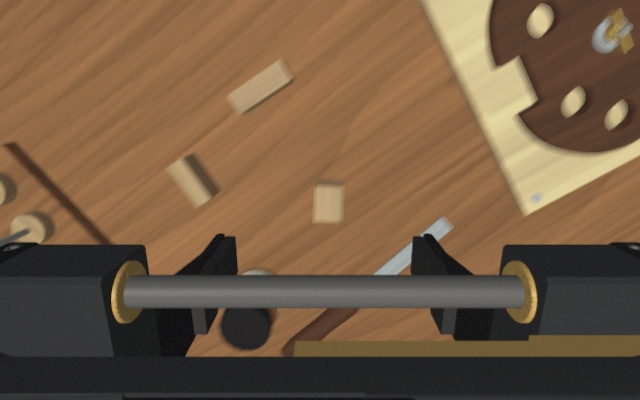

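The crop shows the recess corner's top edge at about (315.6,200.4) in the full image. In the second picture the corner block sits at (328,203), already aligned with the jaw axis. I'll descend and grip.

Run:
```python
from h import *
plan(0.5742,-0.3073,0.016,53.5,7)
```

```text
[-2.8, 1.5, 26.3] 0.0001
[-2.8, 1.5, 26.3] 0.0001
[-2.8, 1.5, 26.3] 0.0001
[-2.8, 1.5, 26.3] 0.0001
[-2.8, 1.5, 26.3] 0.0001
[-2.8, 1.5, 26.3] 0.0001
[-2.8, 1.5, 26.3] 0.0001
```

Call:
move_arm(increments=[{"xyz": [-4.9,2.6,26.3],"roll": 0,"grip": 100},{"xyz": [-4.9,2.6,26.3],"roll": 0,"grip": 100},{"xyz": [-4.9,2.6,26.3],"roll": 0,"grip": 100},{"xyz": [-4.9,2.6,26.3],"roll": 0,"grip": 100},{"xyz": [0,0,26.3],"roll": 0,"grip": 100}])

```text
time_s: 3.27
position: [0.5746, -0.3006, 0.0687]
tcp_rot: [[-0.807, 0.59, 0.001], [0.59, 0.807, 0.0], [-0.001, 0.001, -1.0]]
force: [-0.3, 0.4, -0.1]
opening: 0.995
grasp_force: 0.0
```

Call:
move_arm(increments=[{"xyz": [0,0,26.3],"roll": 0,"grip": 100},{"xyz": [0,0,22],"roll": 0,"grip": 100},{"xyz": [0,0,4],"roll": 0,"grip": 60},{"xyz": [0,0,0],"roll": 0,"grip": 50}])

```text
time_s: 3.6
position: [0.5723, -0.3001, 0.0156]
tcp_rot: [[-0.807, 0.591, -0.004], [0.591, 0.807, 0.003], [0.005, 0.0, -1.0]]
force: [0.7, 0.6, -0.7]
opening: 0.923
grasp_force: 0.0
```

Call:
move_arm(increments=[{"xyz": [0,0,0],"roll": 0,"grip": 0},{"xyz": [0,0,0],"roll": 0,"grip": 0},{"xyz": [0,0,0],"roll": 0,"grip": 0},{"xyz": [0,0,0],"roll": 0,"grip": 0},{"xyz": [0,0,0],"roll": 0,"grip": 0}])

```text
time_s: 4.02
position: [0.5737, -0.3038, 0.0184]
tcp_rot: [[-0.805, 0.593, 0.002], [0.593, 0.805, -0.001], [-0.002, -0.0, -1.0]]
force: [-0.6, 0.5, -0.2]
opening: 0.555
grasp_force: 0.0
```

Call:
move_arm(increments=[{"xyz": [0,0,0],"roll": 0,"grip": 0},{"xyz": [0,0,0],"roll": 0,"grip": 0},{"xyz": [0,0,0],"roll": 0,"grip": 0}])

```text
time_s: 4.27
position: [0.5732, -0.3036, 0.0173]
tcp_rot: [[-0.805, 0.593, 0.0], [0.593, 0.805, -0.0], [-0.0, -0.0, -1.0]]
force: [0.2, 1.0, -0.6]
opening: 0.324
grasp_force: 0.1
```

Call:
move_arm(increments=[{"xyz": [0,0,0],"roll": 0,"grip": 0},{"xyz": [0,0,0],"roll": 0,"grip": 0},{"xyz": [0,0,0],"roll": 0,"grip": 0}])

```text
time_s: 4.52
position: [0.5732, -0.3035, 0.0173]
tcp_rot: [[-0.806, 0.593, 0.0], [0.593, 0.806, -0.0], [-0.0, -0.0, -1.0]]
force: [0.3, 0.8, 1.4]
opening: 0.311
grasp_force: 30.0
```

Call:
move_arm(increments=[{"xyz": [0,0,-20],"roll": 0,"grip": 0},{"xyz": [0,0,-40],"roll": 0,"grip": 0},{"xyz": [0,0,-40],"roll": 0,"grip": 0},{"xyz": [0,0,0],"roll": 0,"grip": 0},{"xyz": [0,0,0],"roll": 0,"grip": 0}])

```text
time_s: 4.93
position: [0.575, -0.3047, 0.1202]
tcp_rot: [[-0.806, 0.592, 0.005], [0.592, 0.806, -0.004], [-0.007, -0.0, -1.0]]
force: [0.1, 0.2, 0.7]
opening: 0.308
grasp_force: 30.0
```

Run:
```python
from h import *
st()
K,T=cam2world("wrist")
img,d=bot.capture("wrist");save("w3.png",img)
P=cloud(d,K,T)
for x in bot.trace("corner_block","wrist")[:2]:
    m=x["mask"]&(d>0);print(x["conf"],m.sum())
    if m.sum():print(np.median(P[m],0),rect(P[m][:,:2]))
# plan to above recess: seat centre + stand-off; mould yaw
yaw=-4.76;c=np.array([.5287,-.0045]);a=np.radians(yaw);X=np.array([np.cos(a),np.sin(a)]);Y=np.array([-X[1],X[0]])
D=np.load("w1.npz")
seat=c-X*.0135+Y*.018;app=seat-X*.012+Y*.012
print("seat",seat,"app",app)
plan(app[0],app[1],.10,yaw,10)
```

```text
t 4.9333 p [ 575.  -304.7  120.2] yaw 53.67 F [0.1 0.2 0.7] op 26.8 gf 29.999870359897614
0.97 3452
[ 0.5673296  -0.29935541  0.13546807] (array([ 570.1, -301.3]), array([26.9, 18.6]), 53.8)
seat [0.51674024 0.01455818] app [0.50577741 0.02751258]
[24.9, 22.7, 1.7] 0.102
[27.1, 20.0, 1.7] 0.102
[29.0, 17.1, 1.7] 0.102
[30.6, 14.1, 1.7] 0.102
[31.9, 10.9, 1.7] 0.102
[32.8, 7.6, 1.7] 0.102
[33.4, 4.2, 1.7] 0.102
[33.7, 0.8, 1.7] 0.102
[33.6, -2.6, 1.7] 0.102
[33.2, -6.0, 1.7] 0.102
```

View pics/w3.png

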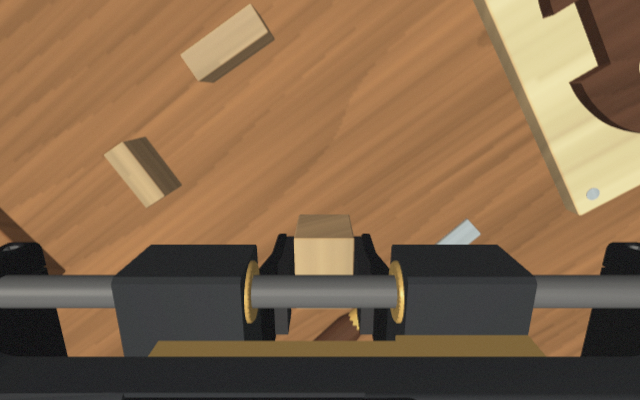

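The block is held squarely between the pads. I'll find its offset along tool x and plan the carry.

Run:
```python
from h import *
st()
K,T=cam2world("wrist");img,d=bot.capture("wrist");P=cloud(d,K,T)
s=bot.read_state();R=np.array(s["tcp_rot"]);m=bot.trace("corner_block","wrist")[0]["mask"]&(d>0)
q=(P[m]-s["position"])@R*1000
print("tool x pct",np.percentile(q[:,0],[1,50,90,95,98,99.5]),"y",np.percentile(q[:,1],[1,99]),"z",np.percentile(q[:,2],[1,99]))
off=np.percentile(q[:,0],98)-18;print("centre offset along tool x",off)
yaw=-4.76;c=np.array([.5287,-.0045]);a=np.radians(yaw);X=np.array([np.cos(a),np.sin(a)]);Y=np.array([-X[1],X[0]])
app=c-X*(.0135+.012)+Y*(.018+.012-off/1000)
plan(app[0],app[1],.10,yaw,10)
```

```text
t 5.0333 p [ 572.5 -302.9  116.5] yaw 53.66 F [-0.3 -0.6  0.2] op 26.6 gf 29.999915957450867
tool x pct [-3.2951844  10.61243235 14.13552361 14.23790539 14.34307283 14.52009843] y [-12.88186566  12.91827061] z [-17.89587019  14.64702026]
centre offset along tool x -3.6569271725442416
[25.1, 23.0, 1.6] 0.102
[27.3, 20.3, 1.6] 0.102
[29.2, 17.4, 1.6] 0.102
[30.8, 14.4, 1.6] 0.102
[32.1, 11.1, 1.6] 0.102
[33.1, 7.8, 1.6] 0.102
[33.7, 4.4, 1.6] 0.102
[34.0, 1.0, 1.6] 0.102
[33.9, -2.5, 1.6] 0.102
[33.5, -5.9, 1.6] 0.102
```

Call:
move_arm(increments=[{"xyz": [25.1,23,1.6],"roll": 0.102,"grip": 0},{"xyz": [27.3,20.3,1.6],"roll": 0.102,"grip": 0},{"xyz": [29.2,17.4,1.6],"roll": 0.102,"grip": 0},{"xyz": [30.8,14.4,1.6],"roll": 0.102,"grip": 0},{"xyz": [32.1,11.1,1.6],"roll": 0.102,"grip": 0}])

```text
time_s: 5.55
position: [0.5386, -0.1348, 0.1074]
tcp_rot: [[-0.408, 0.913, -0.003], [0.913, 0.409, 0.002], [0.003, -0.002, -1.0]]
force: [0.1, 1.1, -0.8]
opening: 0.307
grasp_force: 30.0
```

Call:
move_arm(increments=[{"xyz": [33.1,7.8,1.6],"roll": 0.102,"grip": 0},{"xyz": [33.7,4.4,1.6],"roll": 0.102,"grip": 0},{"xyz": [34,1,1.6],"roll": 0.102,"grip": 0},{"xyz": [33.9,-2.5,1.6],"roll": 0.102,"grip": 0},{"xyz": [33.5,-5.9,1.6],"roll": 0.102,"grip": 0}])

```text
time_s: 5.97
position: [0.5058, 0.0318, 0.0997]
tcp_rot: [[0.089, 0.996, -0.003], [0.996, -0.089, 0.001], [0.0, -0.003, -1.0]]
force: [-0.8, 0.9, -0.8]
opening: 0.305
grasp_force: 30.0
```

Call:
move_arm(increments=[{"xyz": [0,0,0],"roll": 0,"grip": 0},{"xyz": [0,0,0],"roll": 0,"grip": 0},{"xyz": [0,0,0],"roll": 0,"grip": 0}])

```text
time_s: 6.22
position: [0.5074, 0.0301, 0.1004]
tcp_rot: [[0.082, 0.997, -0.001], [0.997, -0.082, -0.0], [-0.0, -0.001, -1.0]]
force: [0.1, -1.2, -0.2]
opening: 0.307
grasp_force: 30.0
```

Run:
```python
from h import *
st()
K,T=cam2world("wrist");img,d=bot.capture("wrist");save("w4.png",img);np.savez("w4.npz",P=cloud(d,K,T),img=img)
```

```text
t 6.2167 p [507.4  30.1 100.4] yaw -4.68 F [ 0.1 -1.2 -0.2] op 26.7 gf 29.99974876642227
```

View pics/w4.png

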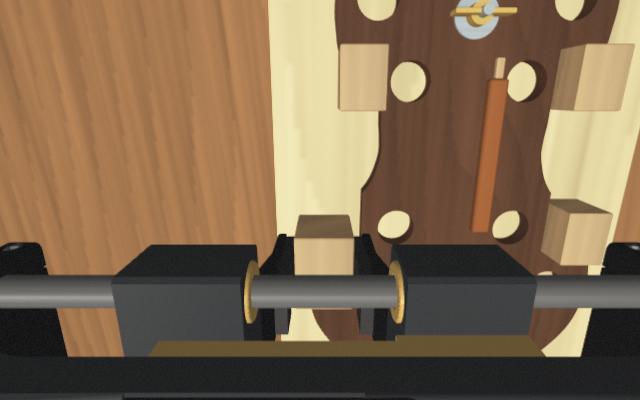

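The recess's inner face is the mould edge at u≈361, v 187–240, with the held block just to its left. I'll compute the gap in tool axes.

Run:
```python
from h import *
st()
K,T=cam2world("wrist");img=np.load("w4.npz")["img"]
g=cv2.GaussianBlur(img.astype(float).sum(2),(0,0),.8);s=bot.read_state();R=np.array(s["tcp_rot"])
def tool(u,v,z):
    r=T[:3,:3]@[(u-K[0,2])/K[0,0],(v-K[1,2])/K[1,1],1];p=T[:3,3]+r*(z-T[2,3])/r[2];return (p-s["position"])@R*1000
L=[]
for v in range(150,236,4):
    us=np.arange(352,392);u=us[np.gradient(g[v,us]).argmin()];t=tool(u,v,.03);L.append((v,u,round(t[0],1),round(t[1],1)))
print(L)
```

```text
t 6.2667 p [507.8  29.4 100.6] yaw -4.76 F [ 0.6 -0.2 -0.5] op 26.8 gf 29.99982476234436
[(150, np.int64(378), np.float64(41.0), np.float64(36.5)), (154, np.int64(377), np.float64(38.4), np.float64(35.9)), (158, np.int64(376), np.float64(35.7), np.float64(35.4)), (162, np.int64(375), np.float64(33.1), np.float64(34.8)), (166, np.int64(373), np.float64(30.4), np.float64(33.6)), (170, np.int64(372), np.float64(27.7), np.float64(33.1)), (174, np.int64(370), np.float64(25.0), np.float64(31.8)), (178, np.int64(368), np.float64(22.3), np.float64(30.6)), (182, np.int64(365), np.float64(19.5), np.float64(28.7)), (186, np.int64(362), np.float64(16.8), np.float64(26.8)), (190, np.int64(360), np.float64(14.0), np.float64(25.5)), (194, np.int64(360), np.float64(11.2), np.float64(25.6)), (198, np.int64(360), np.float64(8.4), np.float64(25.6)), (202, np.int64(360), np.float64(5.5), np.float64(25.7)), (206, np.int64(360), np.float64(2.7), np.float64(25.8)), (210, np.int64(360), np.float64(-0.2), np.float64(25.9)), (214, np.int64(359), np.float64(-3.1), np.float64(25.3)), (218, np.int64(359), np.float64(-6.0), np.float64(25.4)), (222, np.int64(359), np.float64(-8.9), np.float64(25.4)), (226, np.int64(359), np.float64(-11.9), np.float64(25.5)), (230, np.int64(359), np.float64(-14.8), np.float64(25.6)), (234, np.int64(359), np.float64(-17.8), np.float64(25.7))]
```

Call:
move_arm(increments=[{"xyz": [4,0,10],"roll": 0,"grip": 0},{"xyz": [0,0,20],"roll": 0,"grip": 0},{"xyz": [0,0,20],"roll": 0,"grip": 0},{"xyz": [0,0,10],"roll": 0,"grip": 0},{"xyz": [0,0,1],"roll": 0,"grip": 0}])

```text
time_s: 6.68
position: [0.5064, 0.0335, 0.0378]
tcp_rot: [[0.085, 0.996, -0.005], [0.996, -0.085, 0.001], [0.0, -0.005, -1.0]]
force: [-0.0, -0.0, -0.2]
opening: 0.307
grasp_force: 30.0
```

Call:
move_arm(increments=[{"xyz": [0,0,0],"roll": 0,"grip": 0},{"xyz": [0,0,0],"roll": 0,"grip": 0},{"xyz": [0,0,0],"roll": 0,"grip": 0},{"xyz": [0,0,0],"roll": 0,"grip": 0}])

```text
time_s: 7.02
position: [0.5085, 0.0341, 0.041]
tcp_rot: [[0.083, 0.997, 0.002], [0.997, -0.083, -0.0], [-0.0, 0.002, -1.0]]
force: [0.5, -0.0, -0.7]
opening: 0.307
grasp_force: 30.0
```

Call:
move_arm(increments=[{"xyz": [0,0,1],"roll": 0,"grip": 0},{"xyz": [0,0,1],"roll": 0,"grip": 0},{"xyz": [0,0,0],"roll": 0,"grip": 0},{"xyz": [0,0,0],"roll": 0,"grip": 0}])

```text
time_s: 7.35
position: [0.5078, 0.0343, 0.0383]
tcp_rot: [[0.083, 0.997, 0.0], [0.997, -0.083, -0.0], [-0.0, 0.0, -1.0]]
force: [0.2, 0.7, -0.2]
opening: 0.309
grasp_force: 30.0
```

Call:
move_arm(increments=[{"xyz": [0,0,1],"roll": 0,"grip": 0},{"xyz": [0,0,1],"roll": 0,"grip": 0},{"xyz": [0,0,0],"roll": 0,"grip": 0},{"xyz": [0,0,0],"roll": 0,"grip": 0}])

```text
time_s: 7.68
position: [0.5077, 0.0342, 0.036]
tcp_rot: [[0.083, 0.997, -0.0], [0.997, -0.083, 0.0], [0.0, -0.0, -1.0]]
force: [0.2, -0.4, 0.1]
opening: 0.307
grasp_force: 30.0
```

Call:
move_arm(increments=[{"xyz": [0,0,0.5],"roll": 0,"grip": 0},{"xyz": [0,0,0.5],"roll": 0,"grip": 0},{"xyz": [0,0,0],"roll": 0,"grip": 0},{"xyz": [0,0,0],"roll": 0,"grip": 0}])

```text
time_s: 8.02
position: [0.5079, 0.0342, 0.0352]
tcp_rot: [[0.083, 0.997, 0.0], [0.997, -0.083, -0.0], [-0.0, 0.0, -1.0]]
force: [-0.1, -0.1, 0.5]
opening: 0.308
grasp_force: 30.0
```

Call:
move_arm(increments=[{"xyz": [0,0,0.5],"roll": 0,"grip": 0},{"xyz": [0,0,0],"roll": 0,"grip": 0},{"xyz": [0,0,0],"roll": 0,"grip": 0},{"xyz": [0,0,0],"roll": 0,"grip": 0}])

```text
time_s: 8.35
position: [0.5078, 0.0342, 0.0352]
tcp_rot: [[0.083, 0.997, 0.0], [0.997, -0.083, -0.0], [-0.0, 0.0, -1.0]]
force: [-0.9, -0.6, 4.6]
opening: 0.305
grasp_force: 30.0
```

Call:
move_arm(increments=[{"xyz": [0,4,0],"roll": 0,"grip": 0},{"xyz": [0,4,0],"roll": 0,"grip": 0},{"xyz": [0,1,0],"roll": 0,"grip": 0},{"xyz": [0,0,0],"roll": 0,"grip": 0},{"xyz": [0,0,0],"roll": 0,"grip": 0}])

```text
time_s: 8.77
position: [0.5109, 0.0342, 0.0352]
tcp_rot: [[0.083, 0.997, -0.012], [0.997, -0.083, 0.001], [0.0, -0.012, -1.0]]
force: [-9.3, -0.8, 14.5]
opening: 0.307
grasp_force: 30.0
```

Call:
move_arm(increments=[{"xyz": [0,1,0],"roll": 0,"grip": 0},{"xyz": [0,1,0],"roll": 0,"grip": 0},{"xyz": [0,0,0],"roll": 0,"grip": 0},{"xyz": [0,0,0],"roll": 0,"grip": 0}])

```text
time_s: 9.1
position: [0.511, 0.0343, 0.0353]
tcp_rot: [[0.082, 0.996, -0.016], [0.997, -0.082, 0.002], [0.0, -0.016, -1.0]]
force: [-11.5, -0.5, 17.9]
opening: 0.313
grasp_force: 30.0
```

Call:
move_arm(increments=[{"xyz": [0,0,-1],"roll": 0,"grip": 0},{"xyz": [0,0,-0.5],"roll": 0,"grip": 0},{"xyz": [0,0,0],"roll": 0,"grip": 0},{"xyz": [0,0,0],"roll": 0,"grip": 0}])

```text
time_s: 9.43
position: [0.5195, 0.0332, 0.0361]
tcp_rot: [[0.083, 0.997, 0.001], [0.997, -0.083, -0.0], [-0.0, 0.001, -1.0]]
force: [1.4, -1.1, -0.1]
opening: 0.309
grasp_force: 30.0
```

Call:
move_arm(increments=[{"xyz": [0,0.5,0],"roll": 0,"grip": 0},{"xyz": [0,0.5,0],"roll": 0,"grip": 0},{"xyz": [0,0,0],"roll": 0,"grip": 0},{"xyz": [0,0,0],"roll": 0,"grip": 0}])

```text
time_s: 9.77
position: [0.5199, 0.0332, 0.036]
tcp_rot: [[0.083, 0.997, 0.0], [0.997, -0.083, 0.0], [0.0, 0.0, -1.0]]
force: [-0.3, 0.3, -0.0]
opening: 0.307
grasp_force: 30.0
```

Call:
move_arm(increments=[{"xyz": [-2,0,0],"roll": 0,"grip": 0},{"xyz": [-2,0,0],"roll": 0,"grip": 0},{"xyz": [0,0,0],"roll": 0,"grip": 0},{"xyz": [0,0,0],"roll": 0,"grip": 0}])

```text
time_s: 10.1
position: [0.5195, 0.029, 0.0362]
tcp_rot: [[0.084, 0.996, 0.0], [0.996, -0.084, -0.0], [-0.0, 0.0, -1.0]]
force: [0.6, 0.7, 0.5]
opening: 0.306
grasp_force: 30.0
```

Call:
move_arm(increments=[{"xyz": [-1,0,0],"roll": 0,"grip": 0},{"xyz": [-1,0,0],"roll": 0,"grip": 0},{"xyz": [0,0,0],"roll": 0,"grip": 0},{"xyz": [0,0,0],"roll": 0,"grip": 0}])

```text
time_s: 10.43
position: [0.5193, 0.0272, 0.0362]
tcp_rot: [[0.083, 0.997, 0.0], [0.997, -0.083, -0.0], [-0.0, 0.0, -1.0]]
force: [0.8, 0.8, -0.2]
opening: 0.307
grasp_force: 30.0
```

Call:
move_arm(increments=[{"xyz": [-1,0,0],"roll": 0,"grip": 0},{"xyz": [0,0,0],"roll": 0,"grip": 0},{"xyz": [0,0,0],"roll": 0,"grip": 0}])

```text
time_s: 10.68
position: [0.5192, 0.0262, 0.0362]
tcp_rot: [[0.083, 0.997, 0.0], [0.997, -0.083, -0.0], [-0.0, 0.0, -1.0]]
force: [0.1, 0.6, 0.3]
opening: 0.301
grasp_force: 30.0
```

Call:
move_arm(increments=[{"xyz": [0,0.8,0],"roll": 0,"grip": 0},{"xyz": [0,0,0],"roll": 0,"grip": 0},{"xyz": [0,0,0],"roll": 0,"grip": 0}])

```text
time_s: 10.93
position: [0.5194, 0.0262, 0.0361]
tcp_rot: [[0.083, 0.997, -0.001], [0.997, -0.083, 0.0], [0.0, -0.001, -1.0]]
force: [-1.4, -1.1, 0.5]
opening: 0.309
grasp_force: 30.0
```

Call:
move_arm(increments=[{"xyz": [-1,0,0],"roll": 0,"grip": 0},{"xyz": [-1,0,0],"roll": 0,"grip": 0},{"xyz": [0,0,0],"roll": 0,"grip": 0},{"xyz": [0,0,0],"roll": 0,"grip": 0}])

```text
time_s: 11.27
position: [0.5193, 0.0242, 0.036]
tcp_rot: [[0.083, 0.997, -0.001], [0.997, -0.083, 0.0], [0.0, -0.001, -1.0]]
force: [-2.4, -0.0, -0.5]
opening: 0.308
grasp_force: 30.0
```

Call:
move_arm(increments=[{"xyz": [-1,0,0],"roll": 0,"grip": 0},{"xyz": [-1,0,0],"roll": 0,"grip": 0},{"xyz": [0,0,0],"roll": 0,"grip": 0},{"xyz": [0,0,0],"roll": 0,"grip": 0}])

```text
time_s: 11.6
position: [0.5192, 0.0222, 0.036]
tcp_rot: [[0.083, 0.997, -0.001], [0.997, -0.083, 0.0], [0.0, -0.001, -1.0]]
force: [-2.8, 1.3, -0.4]
opening: 0.306
grasp_force: 30.0
```

Call:
move_arm(increments=[{"xyz": [-1,0,0],"roll": 0,"grip": 0},{"xyz": [0,0,0],"roll": 0,"grip": 0},{"xyz": [0,0,0],"roll": 0,"grip": 0}])

```text
time_s: 11.85
position: [0.5191, 0.0212, 0.036]
tcp_rot: [[0.083, 0.997, -0.001], [0.997, -0.083, 0.0], [0.0, -0.001, -1.0]]
force: [-3.0, 1.4, -0.1]
opening: 0.311
grasp_force: 30.0
```

Call:
move_arm(increments=[{"xyz": [-1,0,0],"roll": 0,"grip": 0},{"xyz": [0,0,0],"roll": 0,"grip": 0},{"xyz": [0,0,0],"roll": 0,"grip": 0}])

```text
time_s: 12.1
position: [0.519, 0.0203, 0.0361]
tcp_rot: [[0.083, 0.997, -0.001], [0.997, -0.083, 0.0], [0.0, -0.001, -1.0]]
force: [-3.3, 1.2, -0.3]
opening: 0.3
grasp_force: 30.0
```

Call:
move_arm(increments=[{"xyz": [-1,0,0],"roll": 0,"grip": 0},{"xyz": [0,0,0],"roll": 0,"grip": 0},{"xyz": [0,0,0],"roll": 0,"grip": 0}])

```text
time_s: 12.35
position: [0.5189, 0.0193, 0.0361]
tcp_rot: [[0.083, 0.997, -0.001], [0.997, -0.083, 0.0], [0.0, -0.001, -1.0]]
force: [-3.9, 2.3, -0.3]
opening: 0.307
grasp_force: 30.0
```

Call:
move_arm(increments=[{"xyz": [-1,0,0],"roll": 0,"grip": 0},{"xyz": [0,0,0],"roll": 0,"grip": 0},{"xyz": [0,0,0],"roll": 0,"grip": 0}])

```text
time_s: 12.6
position: [0.5189, 0.0191, 0.0361]
tcp_rot: [[0.084, 0.996, -0.001], [0.996, -0.084, 0.001], [0.001, -0.001, -1.0]]
force: [-3.7, 6.0, -0.6]
opening: 0.302
grasp_force: 30.0
```

Call:
move_arm(increments=[{"xyz": [-1,0,0],"roll": 0,"grip": 0},{"xyz": [0,0,0],"roll": 0,"grip": 0},{"xyz": [0,0,0],"roll": 0,"grip": 0}])

```text
time_s: 12.85
position: [0.5189, 0.019, 0.0362]
tcp_rot: [[0.085, 0.996, -0.001], [0.996, -0.085, 0.003], [0.003, -0.001, -1.0]]
force: [-2.3, 9.7, -0.0]
opening: 0.306
grasp_force: 30.0
```

Call:
move_arm(increments=[{"xyz": [2,-0.5,0],"roll": 0,"grip": 0},{"xyz": [0,0,1.2],"roll": 0,"grip": 0},{"xyz": [0,0,0],"roll": 0,"grip": 0},{"xyz": [0,0,0],"roll": 0,"grip": 0}])

```text
time_s: 13.18
position: [0.5189, 0.0193, 0.0352]
tcp_rot: [[0.083, 0.997, 0.0], [0.997, -0.083, 0.0], [0.0, 0.0, -1.0]]
force: [-4.4, 2.6, 4.4]
opening: 0.307
grasp_force: 30.0
```

Call:
move_arm(increments=[{"xyz": [-1,1,0],"roll": 0,"grip": 0},{"xyz": [-1,1,0],"roll": 0,"grip": 0},{"xyz": [0,0,0],"roll": 0,"grip": 0},{"xyz": [0,0,0],"roll": 0,"grip": 0}])

```text
time_s: 13.52
position: [0.5189, 0.0191, 0.0353]
tcp_rot: [[0.085, 0.996, -0.003], [0.996, -0.085, 0.003], [0.003, -0.004, -1.0]]
force: [-5.8, 10.4, 7.2]
opening: 0.309
grasp_force: 30.0
```

Call:
move_arm(increments=[{"xyz": [0,1,0],"roll": 0,"grip": 0},{"xyz": [0,1,0],"roll": 0,"grip": 0},{"xyz": [0,0,0],"roll": 0,"grip": 0},{"xyz": [0,0,0],"roll": 0,"grip": 0}])

```text
time_s: 13.85
position: [0.519, 0.0191, 0.0353]
tcp_rot: [[0.084, 0.996, -0.007], [0.996, -0.084, 0.003], [0.003, -0.008, -1.0]]
force: [-7.9, 9.4, 10.6]
opening: 0.308
grasp_force: 30.0
```

Run:
```python
from h import *
st();print(bot.read_state()["moment"],np.round(bot.read_state()["tcp_rot"],4).tolist())
K,T=cam2world("wrist");img,d=bot.capture("wrist");s=bot.read_state();R=np.array(s["tcp_rot"])
m=bot.trace("corner_block","wrist")
for x in m[:4]:
    k=x["mask"]&(d>0);q=(cloud(d,K,T)[k]-s["position"])@R*1000
    print(round(x["conf"],2),np.percentile(q[:,0],98),np.percentile(q[:,1],[1,99]),np.percentile(q[:,2],[1,99]))
save("w5.png",cv2.resize(img[100:340,180:500],None,fx=2.4,fy=2.4))
```

```text
t 13.85 p [519.   19.1  35.3] yaw -4.83 F [-7.9  9.4 10.6] op 26.8 gf 30.005755126476288
[1.53235897 1.46526663 0.15379312] [[0.0842, 0.9964, -0.0073], [0.9964, -0.0841, 0.0034], [0.0027, -0.0076, -1.0]]
0.81 15.509116035715673 [-12.0574393  13.8990451] [-17.19441114  16.1862292 ]
```

View pics/w5.png

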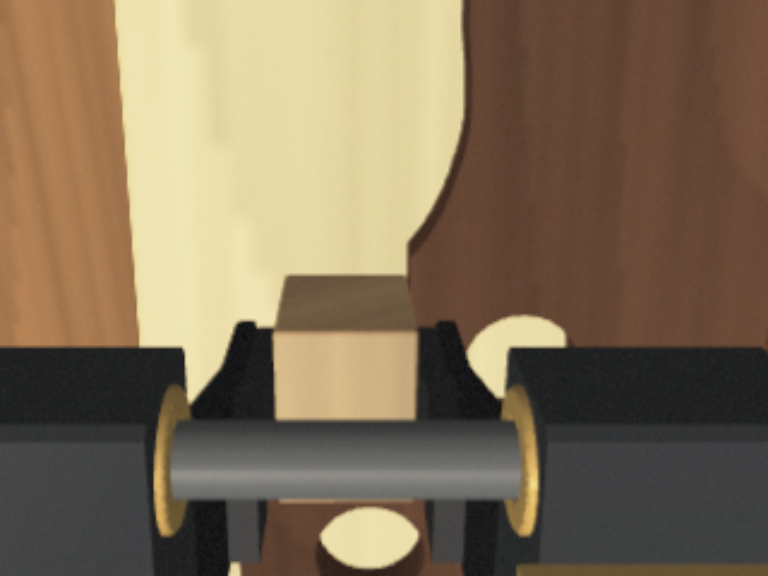

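The block sits tight along the inner face. I'll check its position along y against the corner from the first close view, using that view's actual pose, and look from the scene camera.

Run:
```python
from h import *
D=np.load("w1.npz");P=D["P"];d=D["d"];K,_=cam2world("wrist")
# recover T of w1 from its cloud
v,u=np.indices(d.shape);k=d>0
c=np.stack([(u-K[0,2])/K[0,0]*d,(v-K[1,2])/K[1,1]*d,d,np.ones_like(d)],-1)[k];T=np.linalg.lstsq(c,P[k],rcond=None)[0].T
def hit(u,v,z):
    r=T[:,:3]@[(u-K[0,2])/K[0,0],(v-K[1,2])/K[1,1],1];return (T[:,3]+r*(z-T[2,3])/r[2])[:2]*1000
a=hit(260+278/5,140+302/5,.03);b=hit(260+460/5,140+240/5,.03);f=hit(260+228/5,140+172/5,.03)
print("corner",a,"kink",b,"len",np.linalg.norm(b-a),"bout end",f,np.linalg.norm(f-a))
n1=hit(325,255,.045);print(n1)
img,d=bot.capture("scene");m=bot.trace("corner_block","scene")
print([(x["conf"],x["mask"].sum(),np.argwhere(x["mask"]).mean(0)) for x in m])
K,T2=cam2world("scene")
r=cv2.Rodrigues(T2[:3,:3].T)[0];t=-T2[:3,:3].T@T2[:3,3]
c=cv2.projectPoints(np.array([[.517,.015,.04]]),r,t,K,None)[0].ravel().astype(int);print(c)
y0=max(c[1]-50,0);x0=max(c[0]-70,0)
save("s1.png",cv2.resize(img[y0:y0+100,x0:x0+140],None,fx=5,fy=5,interpolation=cv2.INTER_CUBIC))
```

```text
corner [531.30216166  -7.10569069] kink [535.95059278  35.51880077] len 42.87721054239385 bout end [499.86573148  -3.90906483] 31.59853729184694
[589.5613188  -23.50562809]
[(0.49, np.int64(124), array([205.9516129 , 328.43548387])), (0.46, np.int64(780), array([357.15769231, 321.44871795])), (0.2, np.int64(10641), array([222.72859694, 364.5464712 ]))]
[329 204]
```

View pics/s1.png

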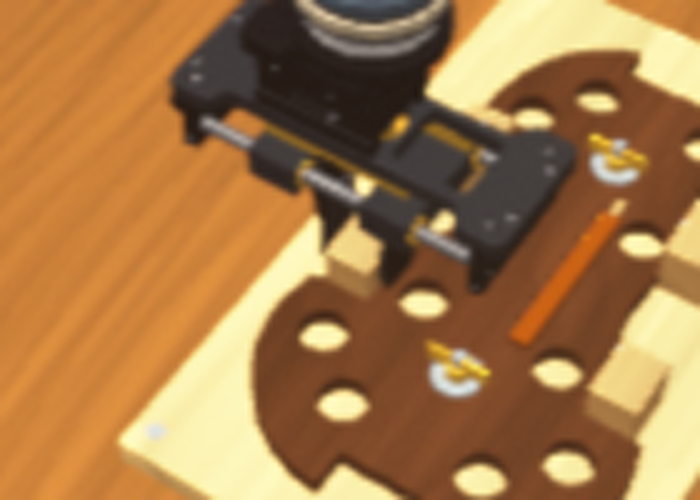

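The scene view shows the block standing against both recess faces with no visible gap. Board friction may be carrying some of the push, so I'll ease the down-force and press harder sideways.

Call:
move_arm(increments=[{"xyz": [0,0,-0.6],"roll": 0,"grip": 0},{"xyz": [-0.7,0.7,0],"roll": 0,"grip": 0},{"xyz": [0,0,0],"roll": 0,"grip": 0},{"xyz": [0,0,0],"roll": 0,"grip": 0}])

```text
time_s: 14.38
position: [0.519, 0.019, 0.0353]
tcp_rot: [[0.085, 0.996, -0.009], [0.996, -0.085, 0.004], [0.004, -0.009, -1.0]]
force: [-7.8, 12.3, 7.0]
opening: 0.308
grasp_force: 30.0
```

Call:
move_arm(increments=[{"xyz": [0,0,-0.7],"roll": 0,"grip": 0},{"xyz": [0,0.4,0],"roll": 0,"grip": 0},{"xyz": [0,0,0],"roll": 0,"grip": 0},{"xyz": [0,0,0],"roll": 0,"grip": 0},{"xyz": [0,0,0],"roll": 0,"grip": 0}])

```text
time_s: 14.8
position: [0.519, 0.019, 0.0354]
tcp_rot: [[0.085, 0.996, -0.01], [0.996, -0.085, 0.005], [0.004, -0.01, -1.0]]
force: [-7.5, 10.7, 2.9]
opening: 0.304
grasp_force: 30.0
```

Call:
move_arm(increments=[{"xyz": [0,0,0.3],"roll": 0,"grip": 0},{"xyz": [0,0,0],"roll": 0,"grip": 0},{"xyz": [0,0,0],"roll": 0,"grip": 0},{"xyz": [0,0,0],"roll": 0,"grip": 0}])

```text
time_s: 15.13
position: [0.519, 0.019, 0.0354]
tcp_rot: [[0.085, 0.996, -0.01], [0.996, -0.085, 0.005], [0.004, -0.01, -1.0]]
force: [-7.5, 10.6, 4.9]
opening: 0.31
grasp_force: 30.0
```

Run:
```python
from h import *
st();print(bot.hand_in())
```

```text
t 15.1333 p [519.   19.   35.4] yaw -4.86 F [-7.5 10.6  4.9] op 27.0 gf 30.00492811203003
the job is handed in; nothing more can be done
None
```

I handed the job in at 15.1 s, verdict not shown: the corner block stands on the board in the recess, still gripped and pressed at about 8 N on the inner face and 10 N on the bout face, with the tool leaning about 0.6° under the push and the bout contact judged from force, because camera estimates of its y-position differed by 3–6 mm.

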